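# Tighten the ring clamp: snug, then thirty degrees

## Task

Two small clamps stand on the bench; the one holding the brass ring is already set, so leave its knob alone. Turn the black knob of the clamp that holds the aluminium ring clockwise until it goes snug and the resistance rises sharply, then give it a further 30 degrees and let go.

Things in the scene. Friction and masses are not known exactly. Their poses are not given: they have to be found in the camera images.
- clamp_knob_grip (a point): Black bar knob on the clamp with the ALUMINIUM ring (64 mm wide, on a fixed 130 x 90 mm steel plate, under a white strap 92 x 22 mm, top 46 mm above bench). Upright bar 50 long, 14 thick, 36 high, 60 to 96 mm above bench, on a 38 mm disc; yellow stripe at one end. Point: on the vertical turning axis in the bar, 82 mm above bench. Turns with knob: x along the bar to the stripe, y across, z up.
- clamp_knob (a joint): Loose turn of that knob, rad, growing clockwise seen from above. Starts at 0.1 to 0.5, runs almost freely (0.03 N m) to 0.9, where it is snug: the bar then lies along the white strap. Turning on takes about 0.25 N m and counts in clamp_screw while this stays at 0.9. Stays where it is left.
- clamp_screw (a joint): Extra turn of the same knob past snug, rad clockwise: 0 until snug, then it grows with the knob (the angle by which the bar has passed the strap). 30 degrees is 0.52. Stays where it is left.
- brass_knob (a joint): Knob of the other clamp, identical but with a BRASS ring; the two clamps may stand either way round, each at its own yaw. Already tight, its bar 30 degrees clockwise past its strap, as on a finished clamp. Turn in rad, 0 at the start; leave it.

How it is judged:
By the outcome, as a careful person would: the job done as asked, in the order asked, and still so for the second after the job is handed in, with the robot touching nothing.
It also fails if it takes over 32 s, if anything falls off the work surface, if the arm or the gripper's body presses on something with over 40 N, if the wrist force passes 120 N, or if a joint passes its speed limit or range.

## Robot

A 6-joint arm with a two-finger parallel gripper is mounted at the origin on the work surface. World frame = base frame: x ahead of the robot, y to its left, z up, the work surface at z = 0. Lengths are in m, angles in rad, forces in N, time in s.
With the tool pointing down it reaches from about 0.3 to 0.775 m from the base axis. Payload 14.6 kg.
Tool frame: the origin (TCP) lies midway between the tips of the shut fingers; the grasp point (between the pads) lies 19 mm behind it (ctrl.tcp_to_grasp is the z of the grasp point in the tool frame, in m); z points along the fingers, y is the line along which they close (so a half turn about z gives the same grasp; the last joint's range is limited). The gripper opens to 94 mm and grips with 3 to 60 N. Pads are 16 mm wide; open, the fingers measure 119 mm over their backs; the gripper's body (75 mm by 177 mm) begins 78 mm behind the grasp point.
Start: joints at [1.154, 0.3, 1.521, -0, 1.321, -0.067], TCP at [0.188, 0.517, 0.205] pointing down, gripper open.
Joint ranges: [-3.03, 3.03], [-0.79, 2.21], [0.23, 2.52], [-1.04, 4.18], [0, 3.07], [-2.55, 2.55]. Speed limits (rad/s): [2.22, 2.22, 2.57, 3.14, 3.14, 3.14].

## Interface

Orientations are given as [roll, pitch, yaw] about the fixed x, y, z axes, in that order (R = Rz(yaw) Ry(pitch) Rx(roll)).
In Python, from station import monitor, camera, ctrl gives the robot as it stands.
- The arm moves only by the tool apply_moves, never from a script. Its argument "plan" is one flat list of numbers, 4 for each row, row after row: the shift along the tool's x, y, z in mm, then the turn about the tool's z in rad. In form: [dx, dy, dz, spin, dx, dy, dz, spin, ...]. A call has 1 to 20 rows; each row shifts and turns the commanded pose from where the row before left it, along the tool's axes as they then stand; what a row does not reach is not made up. A row lasts 1/10 s, in which the tool goes at most 50 mm and 8.59 degrees, less where a joint would pass 70% of its speed; a pose out of reach is approached as far as the arm can. A call is refused whole if a number of a shift passes 50 or a number of a turn 0.15, either way. A call with a gripper value outside its range is refused whole. "hand" is the gripper command: -1 is shut, 1 is fully open, values between are in proportion, set as the call begins (left out, the last holds). The fingers move at their own pace and stop on an object; "squeeze" is the grip in N (left out, the last holds). Time passes only in rows, so rows that do not move let the fingers close. It gives the time, the measured TCP pose, the force, the opening and the grip force at its end, in the units of the state.
- monitor.get_obs(): the state, without advancing time (a new reading comes with each control period).
- camera(name): name is "scene" or "top" or "wrist"; returns a dict with "image" (480x640x3 uint8, red, green, blue), "range_z" (480x640 float32, m along the optical axis (not along the pixel's ray), 0 where there is no reading), "mtx" (3x3 intrinsics, pixels), "rvec" (rotation vector, rad) and "tvec" (3), from world to camera coordinates, as OpenCV has them. Camera axes: x right, y down, z forward; pixel columns grow to the right and rows downward; lengths in m; the calibration is good to about 2 mm. A picture is of the moment at which its call begins.
- ctrl.hand_in(): hands the job in; it is judged then, once.
The state is a dict: "time_s": time; "qpos": joint angles; "joint_vel": joint speeds; "tau": joint torques, N m; "ee_pos": TCP position; "eef_rot": TCP orientation; "force": force on the tool from outside, world axes, zero at the start; "moment": the same for the moment, N m; "grip_width": finger opening in m; "grip_force": force on a finger pad.
Only numpy, scipy, OpenCV 4.12 (cv2) and the standard library are available. Lean on these libraries where they do the work, as an engineer would, in place of code of your own. Each camera call takes 0.05 s, during which the arm holds its last target. There are 200 camera calls.

## Working session

There is one attempt and no reset: what is moved stays moved. The work goes in short steps, Python scripts to look and compute and a tool call to move; the robot and the scene stay as the last step left them, time stands still between calls to the robot, and variables do not carry over. Pictures are saved under pics/ and viewed, at most 10 in all, crops included, and the job is handed in when it is done.

Besides the shell and the picture viewer there is one more tool, called after ">>>" as name(argument=value, ...) on one line, values as JSON. apply_moves: Moves the arm, as the interface text tells. Its arguments: {"type":"object","properties":{"plan":{"type":"array","items":{"type":"number"}},"hand":{"type":"number"},"squeeze":{"type":"number"}},"required":["plan"]}

```bash
mkdir -p pics; python3 - <<'E'
from station import monitor,camera,ctrl
import cv2,numpy as np
o=monitor.get_obs();print(o,ctrl.tcp_to_grasp)
for n in ("scene","top"):
    c=camera(n);cv2.imwrite(f"pics/{n}0.png",c["image"][:,:,::-1]);np.savez(f"{n}0.npz",**{k:v for k,v in c.items()})
    R=cv2.Rodrigues(np.array(c["rvec"],float))[0];print(n,-R.T@np.ravel(c["tvec"]),c["mtx"][0])
E
```

```text
{'time_s': 0.0, 'qpos': array([ 1.15441067e+00,  3.00476138e-01,  1.52159372e+00, -6.24114891e-06,
        1.32071305e+00, -6.66229913e-02]), 'joint_vel': array([ 1.17575261e-03, -5.54556124e-05,  7.93324135e-05,  1.17721672e-03,
        2.08124326e-04, -1.84212659e-04]), 'tau': array([ 1.95112414e-03, -5.31812847e+01, -3.52731800e+01,  7.09411665e-02,
        2.43060436e-02, -8.87274109e-05]), 'ee_pos': array([0.18837701, 0.51644434, 0.20487823]), 'eef_rot': array([-3.14040464e+00, -7.32076782e-05,  2.79183149e+00]), 'force': array([ 0.10356803, -0.64081102,  0.43751849]), 'moment': array([-0.01004004,  0.03715997, -0.03255105]), 'grip_force': 0.0, 'grip_width': 0.09385903196602532} -0.0188
scene [ 0.97894882 -0.0204382   0.72318979] [524.90855894   0.         319.72374144]
top [0.42845827 0.0113855  1.05599146] [617.14750449   0.         321.60743147]
```

View pics/top0.png

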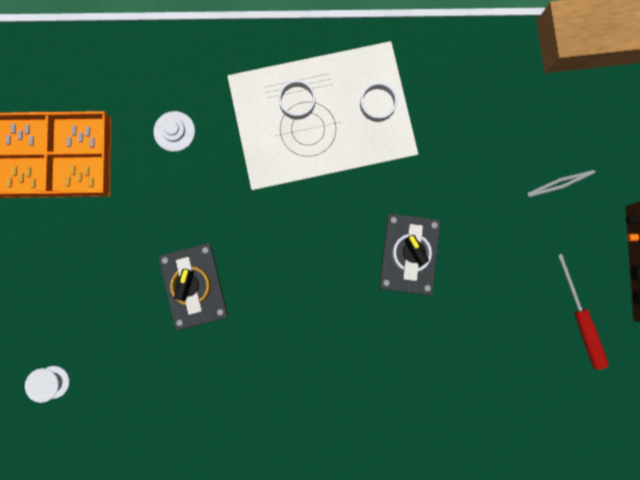

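View pics/scene0.png

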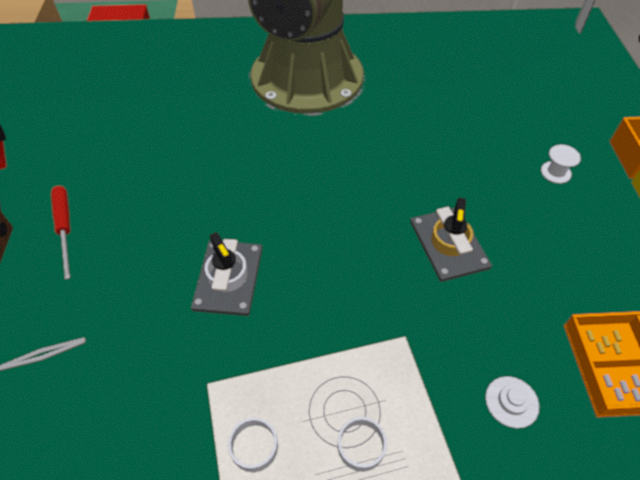

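The top view shows the aluminium-ring clamp at about (412,253), with its yellow stripe toward the upper left. The brass one is at about (190,286). In the scene view the aluminium clamp is at about (225,265).

```bash
cat > h.py <<'E'
import cv2,numpy as np
def load(c):
    R=cv2.Rodrigues(np.array(c["rvec"],float))[0];return c["image"],c["range_z"],c["mtx"],R,np.ravel(c["tvec"])
def cloud(c):
    im,d,K,R,t=load(c);v,u=np.mgrid[:480,:640]
    P=np.stack([(u-K[0,2])/K[0,0]*d,(v-K[1,2])/K[1,1]*d,d],-1);return (P-t)@R
def onplane(c,uv,z):
    im,d,K,R,t=load(c);r=np.array([(uv[0]-K[0,2])/K[0,0],(uv[1]-K[1,2])/K[1,1],1])@R;o=-R.T@t
    return o+r*(z-o[2])/r[2]
def tri(c1,c2,p1,p2):
    A=[];
    for c in(c1,c2):
        im,d,K,R,t=load(c);A.append(K@np.c_[R,t])
    X=cv2.triangulatePoints(A[0],A[1],np.array(p1,float),np.array(p2,float));return (X[:3]/X[3]).ravel()
def yellow(c,box):
    h=cv2.cvtColor(c["image"],cv2.COLOR_RGB2HSV);m=cv2.inRange(h,(24,150,120),(36,255,255))
    k=np.zeros_like(m);k[box[1]:box[3],box[0]:box[2]]=1;return m*k
def cen(m): v,u=np.nonzero(m);return np.array([u.mean(),v.mean()])
def axis(P):
    P=P[:,:2];m=P.mean(0);w,V=np.linalg.eigh(np.cov((P-m).T));a=V[:,1];return m,np.degrees(np.arctan2(a[1],a[0])),np.sqrt(w)
E
python3 - <<'E'
from h import *
T=dict(np.load("top0.npz"));S=dict(np.load("scene0.npz"))
bt=(370,205,450,305);bs=(190,225,265,315)
yt,ys=cen(yellow(T,bt)),cen(yellow(S,bs));print(yt,ys,"stripe",tri(T,S,yt,ys))
for c,b in((T,bt),(S,bs)):
    P=cloud(c)[b[1]:b[3],b[0]:b[2]].reshape(-1,3)
    for lo,hi in((.085,.11),(.05,.08),(.04,.05),(.005,.03)):
        Q=P[(P[:,2]>lo)&(P[:,2]<hi)]
        if len(Q)>5: print(lo,len(Q),Q[:,2].mean(),*axis(Q),cv2.minAreaRect(Q[:,:2].astype(np.float32)*1000))
E
```

```text
[413.91044776 241.76119403] [222.81081081 249.62162162] stripe [ 0.53098865 -0.14066022  0.09653017]
0.085 298 0.0944989451048995 [ 0.52011697 -0.14668903] -151.62864718846177 [0.00420644 0.01415166] ((520.6420288085938, -147.4225616455078), (49.751861572265625, 14.419096946716309), 27.87852668762207)
0.05 222 0.06200958344507301 [ 0.51716345 -0.14186663] -171.1536590202644 [0.00974783 0.01022942] ((511.2422180175781, -146.3139190673828), (36.024471282958984, 54.94810104370117), 84.35399627685547)
0.04 417 0.045077471818638436 [ 0.51706182 -0.14676209] 171.22319689859583 [0.00753175 0.03330037] ((520.56396484375, -147.3215789794922), (89.6550064086914, 55.97003173828125), 15.870600700378418)
0.005 2857 0.011729598565045943 [ 0.51884754 -0.14441226] 172.5549083687111 [0.02934572 0.04179113] ((520.4881591796875, -144.9124298095703), (167.4384765625, 120.11713409423828), 0.39060744643211365)
0.085 305 0.09401211052496879 [ 0.5228947  -0.14469593] -151.23738019608814 [0.00414256 0.01505119] ((520.2642822265625, -145.08233642578125), (50.65693283081055, 14.515911102294922), 28.629331588745117)
0.05 300 0.06281296139159785 [ 0.52770628 -0.1454869 ] 50.772220865535274 [0.00952398 0.01266355] ((523.9365844726562, -145.04891967773438), (41.96450424194336, 36.7950439453125), 3.076411724090576)
0.04 414 0.04482249911424902 [ 0.53050683 -0.14584035] 170.41858517588943 [0.00639093 0.03150971] ((519.5531005859375, -145.33633422851562), (22.40565299987793, 93.71025085449219), 81.8702392578125)
0.005 2748 0.011958349119015397 [ 0.5358109  -0.14209748] 154.77528116942426 [0.02721418 0.03845887] ((519.7618408203125, -145.47601318359375), (90.46930694580078, 132.18836975097656), 81.58871459960938)
```

>>> apply_moves(plan=[-30,-28,0,0,-30,-28,0,0,-30,-28,0,0,-30,-28,0,0,-30,-28,0,0,-30,-28,0,0,-30,-28,0,0,-30,-28,0,0,-30,-28,0,0,-30,-28,0,0,-30,-28,0,0,-30,-28,0,0,-30,-28,0,0,-30,-28,0,0,-30,-28,0,0,-30,-28,0,0,-30,-28,0,0,-30,-28,0,0], hand=0.2, squeeze=55)

```text
time_s: 1.9
ee_pos: [0.5234, -0.1436, 0.2052]
eef_rot: [3.142, -0.0, 2.792]
force: [0.3, 0.7, 0.6]
grip_width: 0.0563
grip_force: 0.0
```

>>> apply_moves(plan=[0,0,0,0.15,0,0,0,0.15,0,0,0,0.15,0,0,0,0.15,0,0,0,0.15,0,0,0,0.15,0,0,0,0.15,0,0,0,0.15,0,0,0,0.15,0,0,0,0.15,0,0,0,0.15,0,0,0,0.15,0,0,0,0.15,0,0,0,0.15,0,0,0,0.15,0,0,0,0.05,0,0,0,0])

```text
time_s: 3.6
ee_pos: [0.523, -0.1418, 0.2052]
eef_rot: [-3.141, 0.0, 0.491]
force: [0.3, 0.5, -0.8]
grip_width: 0.0564
grip_force: 0.0
```

```bash
cat > w.py <<'E'
from station import monitor,camera,ctrl
from h import *
import sys
o=monitor.get_obs();print(o["time_s"],o["ee_pos"],o["eef_rot"],o["force"],o["grip_width"],o["qpos"])
c=camera("wrist");cv2.imwrite(f"pics/{sys.argv[1]}.png",c["image"][:,:,::-1])
P=cloud(c).reshape(-1,3);Q=P[(np.hypot(P[:,0]-.5205,P[:,1]+.146)<.04)&(c["range_z"].ravel()>0)]
for lo,hi in((.088,.105),(.04,.05)):
    A=Q[(Q[:,2]>lo)&(Q[:,2]<hi)]
    if len(A)>20: print(lo,len(A),A[:,2].mean(),*axis(A),cv2.minAreaRect(A[:,:2].astype(np.float32)*1000))
m=yellow(c,(0,0,640,480))
if m.any():
    p=cen(m);e=onplane(c,p,.096);print("stripe",p,e)
E
python3 w.py w1
```

```text
3.6 [ 0.52295369 -0.14179998  0.20516692] [-3.14115684e+00  3.91822681e-04  4.91192932e-01] [ 0.31447521  0.54453644 -0.81796315] 0.05641507988460552 [-3.32389099e-01  2.82310571e-01  1.54431064e+00  9.03311017e-06
  1.31555743e+00  7.47212098e-01]
0.088 1147 0.09521943934557615 [ 0.5212943  -0.14504084] -151.86930733098507 [0.00387065 0.0144278 ] ((520.2044067382812, -145.9441680908203), (50.20771026611328, 13.474980354309082), 27.962993621826172)
0.04 1115 0.0454178756929333 [ 0.52422996 -0.14589011] 171.01212724340755 [0.00630079 0.02979889] ((520.5476684570312, -145.76223754882812), (22.085189819335938, 79.83060455322266), 81.7164077758789)
stripe [325.69928401 276.13842482] [ 0.49914826 -0.16057255  0.096     ]
```

View pics/w1.png

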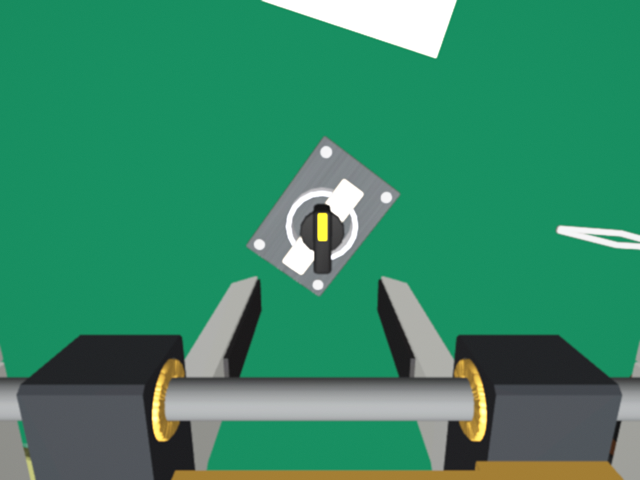

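The wrist view shows the bar at (323,238) lying between the fingers. The yellow stripe is at (323,226), on the +x side, and the aluminium ring and strap are in view.

>>> apply_moves(plan=[-4,2,20,0,0,0,25,0,0,0,25,0,0,0,25,0,0,0,20,0,0,0,15,0,0,0,11,0,0,0,0,0,0,0,0,0])

```text
time_s: 4.55
ee_pos: [0.5207, -0.1456, 0.0649]
eef_rot: [3.141, -0.0, 0.492]
force: [1.2, -1.0, -0.3]
grip_width: 0.0566
grip_force: 0.0
```

>>> apply_moves(plan=[0,0,0,0,0,0,0,0,0,0,0,0,0,0,0,0,0,0,0,0,0,0,0,0,0,0,0,0], hand=-1, squeeze=50)

```text
time_s: 5.25
ee_pos: [0.5206, -0.1457, 0.0645]
eef_rot: [3.141, -0.0, 0.492]
force: [-0.3, -0.8, -0.2]
grip_width: 0.0136
grip_force: 50.0
```

```bash
cat > s.py <<'E'
from station import monitor
o=monitor.get_obs();print({k:(v if not hasattr(v,'round') else v.round(4)) for k,v in o.items() if k not in("tau","joint_vel")})
E
python3 s.py
```

```text
{'time_s': 5.25, 'qpos': array([-3.4050e-01,  4.3850e-01,  1.6860e+00, -3.0000e-04,  1.0167e+00,
        7.3860e-01]), 'ee_pos': array([ 0.5206, -0.1457,  0.0645]), 'eef_rot': array([ 3.1411e+00, -1.0000e-04,  4.9190e-01]), 'force': array([-0.2781, -0.7707, -0.1643]), 'moment': array([-0.3901,  0.0188,  0.0563]), 'grip_force': 49.999144077301025, 'grip_width': 0.013611733554202431}
```

>>> apply_moves(plan=[0,0,0,0.08,0,0,0,0.08,0,0,0,0.08,0,0,0,0.08,0,0,0,0.08,0,0,0,0.08,0,0,0,0.08,0,0,0,0,0,0,0,0])

```text
time_s: 6.15
ee_pos: [0.5206, -0.1458, 0.0645]
eef_rot: [3.141, -0.0, -0.066]
force: [1.2, -3.6, 0.5]
grip_width: 0.0138
grip_force: 50.0
```

```bash
python3 s.py
```

```text
{'time_s': 6.15, 'qpos': array([-3.4060e-01,  4.3850e-01,  1.6860e+00, -4.0000e-04,  1.0166e+00,
        1.2963e+00]), 'ee_pos': array([ 0.5206, -0.1458,  0.0645]), 'eef_rot': array([ 3.1412e+00, -4.0000e-04, -6.5900e-02]), 'force': array([ 1.1901, -3.6015,  0.5093]), 'moment': array([-0.6203, -0.045 , -0.0446]), 'grip_force': 49.99959647655487, 'grip_width': 0.013755132454904102}
```

>>> apply_moves(plan=[0,0,0,0.03,0,0,0,0,0,0,0,0])

```text
time_s: 6.45
ee_pos: [0.5206, -0.1457, 0.0645]
eef_rot: [3.141, -0.0, -0.096]
force: [0.4, -4.5, -0.7]
grip_width: 0.0136
grip_force: 50.0
```

```bash
python3 s.py
```

```text
{'time_s': 6.45, 'qpos': array([-3.4050e-01,  4.3850e-01,  1.6860e+00, -3.0000e-04,  1.0167e+00,
        1.3267e+00]), 'ee_pos': array([ 0.5206, -0.1457,  0.0645]), 'eef_rot': array([ 3.1413e+00, -3.0000e-04, -9.6300e-02]), 'force': array([ 0.4228, -4.508 , -0.6891]), 'moment': array([-0.8822, -0.0958, -0.0633]), 'grip_force': 49.99901354312897, 'grip_width': 0.013561969564209846}
```

>>> apply_moves(plan=[0,0,0,0.03,0,0,0,0,0,0,0,0])

```text
time_s: 6.75
ee_pos: [0.5206, -0.1457, 0.0645]
eef_rot: [3.141, -0.0, -0.127]
force: [1.8, -4.9, -0.7]
grip_width: 0.0137
grip_force: 50.0
```

```bash
python3 s.py
```

```text
{'time_s': 6.75, 'qpos': array([-3.4060e-01,  4.3850e-01,  1.6860e+00, -3.0000e-04,  1.0167e+00,
        1.3570e+00]), 'ee_pos': array([ 0.5206, -0.1457,  0.0645]), 'eef_rot': array([ 3.1413e+00, -3.0000e-04, -1.2660e-01]), 'force': array([ 1.7803, -4.8527, -0.7145]), 'moment': array([-1.0747, -0.1862, -0.0689]), 'grip_force': 49.99910116195679, 'grip_width': 0.013717152670609337}
```

>>> apply_moves(plan=[0,0,0,0.03,0,0,0,0,0,0,0,0])

```text
time_s: 7.05
ee_pos: [0.5206, -0.1457, 0.0645]
eef_rot: [3.141, -0.0, -0.156]
force: [1.2, -5.1, -0.2]
grip_width: 0.0134
grip_force: 50.0
```

```bash
python3 s.py
```

```text
{'time_s': 7.05, 'qpos': array([-3.4050e-01,  4.3850e-01,  1.6860e+00, -4.0000e-04,  1.0167e+00,
        1.3869e+00]), 'ee_pos': array([ 0.5206, -0.1457,  0.0645]), 'eef_rot': array([ 3.1412e+00, -3.0000e-04, -1.5640e-01]), 'force': array([ 1.2378, -5.0941, -0.222 ]), 'moment': array([-1.0559, -0.0889,  0.1527]), 'grip_force': 50.00525951385498, 'grip_width': 0.013409788147805765}
```

>>> apply_moves(plan=[0,0,0,0.03,0,0,0,0,0,0,0,0])

```text
time_s: 7.35
ee_pos: [0.5206, -0.1457, 0.0645]
eef_rot: [3.141, -0.0, -0.186]
force: [0.9, -5.3, -0.6]
grip_width: 0.0135
grip_force: 50.0
```

```bash
python3 s.py
```

```text
{'time_s': 7.35, 'qpos': array([-3.4050e-01,  4.3850e-01,  1.6860e+00, -4.0000e-04,  1.0167e+00,
        1.4169e+00]), 'ee_pos': array([ 0.5206, -0.1457,  0.0645]), 'eef_rot': array([ 3.1412e+00, -3.0000e-04, -1.8640e-01]), 'force': array([ 0.8529, -5.2812, -0.5674]), 'moment': array([-1.048 , -0.0738,  0.1404]), 'grip_force': 50.00546872615814, 'grip_width': 0.013501284321213784}
```

>>> apply_moves(plan=[0,0,0,0.06,0,0,0,0.06,0,0,0,0.06,0,0,0,0.06,0,0,0,0.06,0,0,0,0.06,0,0,0,0.06,0,0,0,0.06,0,0,0,0,0,0,0,0])

```text
time_s: 8.35
ee_pos: [0.5205, -0.1458, 0.0645]
eef_rot: [3.141, -0.0, -0.667]
force: [1.2, -5.8, -0.2]
grip_width: 0.0136
grip_force: 50.0
```

```bash
python3 s.py; python3 w.py w2; python3 - <<'E'
from station import camera
from h import *
for n,b in(("top",(370,205,450,305)),("scene",(190,225,265,315))):
    c=camera(n);cv2.imwrite(f"pics/{n}2.png",c["image"][:,:,::-1])
    m=yellow(c,b);print(n,m.any() and onplane(c,cen(m),.096))
E
```

```text
{'time_s': 8.35, 'qpos': array([-3.4060e-01,  4.3850e-01,  1.6860e+00, -5.0000e-04,  1.0167e+00,
        1.8970e+00]), 'ee_pos': array([ 0.5205, -0.1458,  0.0645]), 'eef_rot': array([ 3.1413e+00, -4.0000e-04, -6.6660e-01]), 'force': array([ 1.2124, -5.7999, -0.2096]), 'moment': array([-1.0581, -0.0695,  0.0877]), 'grip_force': 49.99938368797302, 'grip_width': 0.01361905138234574}
8.35 [ 0.52053303 -0.14576135  0.06450805] [ 3.14132404e+00 -4.15577319e-04 -6.66576849e-01] [ 1.21239294 -5.79990121 -0.2095885 ] 0.01361905138234574 [-3.40595668e-01  4.38535501e-01  1.68600377e+00 -4.55726061e-04
  1.01674576e+00  1.89701728e+00]
0.088 4973 0.09554634382181668 [ 0.52379574 -0.14804709] 142.07782220990953 [0.00713476 0.01297587] ((519.94189453125, -148.84385681152344), (35.337425231933594, 49.320072174072266), 73.5299072265625)
0.04 1800 0.04526611758201273 [ 0.54877204 -0.14993434] 128.28355144527058 [0.00612466 0.00672252] ((547.7930908203125, -149.58470153808594), (22.229652404785156, 24.820913314819336), 81.9463882446289)
stripe [319.36611374 297.12677725] [ 0.53026848 -0.15351088  0.096     ]
top False
scene [ 0.53011201 -0.15366152  0.096     ]
```

>>> apply_moves(plan=[0,0,0,0,0,0,0,0,0,0,0,0,0,0,0,0,0,0,0,0,0,0,-20,0,0,0,-25,0,0,0,-25,0,0,0,-25,0,0,0,-25,0,0,0,-20,0,0,0,0,0,0,0,0,0], hand=0.2)

```text
time_s: 9.8
ee_pos: [0.5203, -0.1454, 0.2038]
eef_rot: [3.142, 0.0, -0.668]
force: [-0.6, -0.9, -1.3]
grip_width: 0.0567
grip_force: 0.0
```

```bash
python3 w.py w3
```

```text
9.8 [ 0.52032479 -0.14542196  0.20380399] [ 3.14152432e+00  3.08420996e-04 -6.68112063e-01] [-0.63016413 -0.93506814 -1.25241353] 0.05672765411295425 [-3.40343200e-01  2.79745899e-01  1.55081727e+00  3.57913203e-05
  1.31134348e+00  1.89855599e+00]
0.088 1222 0.09503434771169872 [ 0.52149459 -0.14644563] 141.7753071249743 [0.00403651 0.01434462] ((520.4871826171875, -145.82443237304688), (13.780373573303223, 49.79816436767578), 51.39349365234375)
0.04 1064 0.045299421205286475 [ 0.52525709 -0.14687021] 173.51094653752781 [0.00611922 0.02992682] ((520.6844482421875, -145.58448791503906), (22.098012924194336, 79.69209289550781), 81.77307891845703)
stripe [321.38931298 224.18320611] [ 0.52810352 -0.15393842  0.096     ]
```

View pics/w3.png

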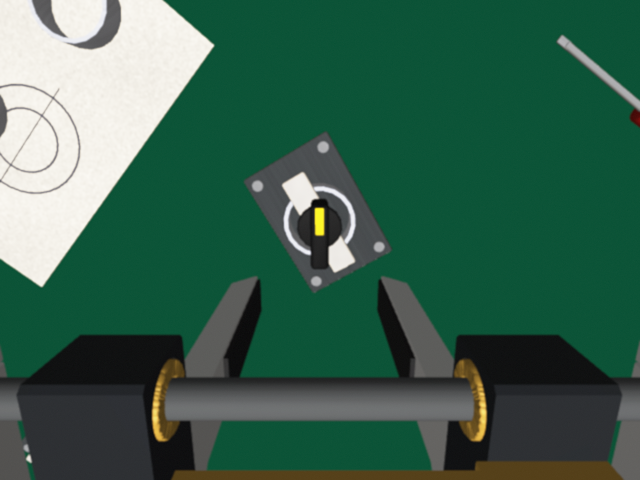

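The bar is at (320,235) in the wrist view, and the gripper is clear of it. The bar's yaw is -38.4° and the strap's is -8.2°, so the knob sits 30.2° past snug.

```bash
python3 -c "
from station import ctrl;print(ctrl.hand_in())"
```

```text
the job is handed in; nothing more can be done
None
```

I turned the aluminium-ring clamp's knob clockwise to snug and then about 30° further (30.2° measured from the wrist camera), released it, and handed the job in at about 10 s; the brass knob was never touched.

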